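# Rack the hardware tins, heaviest at the bottom

### The job

Of the three look-alike hardware tins on the table one is full, one half full and one empty, and only their weight tells which. Stack the full tin first at the bottom of the leaning rack and then the half-full one on top of it, lids up, each lowered in rather than dropped and sitting flat; the empty tin stays standing on the table, lid up and clear of the rack. Leave the sanding block, the tape roll and the small wood block where they are.

Things in the scene. Friction and masses are not known exactly. Their poses are not given: they have to be found in the camera images.
- tin_a: closed plain sheet-metal tin with slip lid, flat-sided, 110 (x) x 60 (y) x 50 (z) mm; origin at the centre of its underside, z up out of the lid. Flat on the table at the start. All three tins look alike: one is full (0.72 to 0.88 kg), one half full (0.40 to 0.50 kg), one empty (0.16 to 0.20 kg); only lifting tells which. Centre of mass near its middle. Grip across the 60 mm width
- tin_b: closed plain sheet-metal tin with slip lid, flat-sided, 110 (x) x 60 (y) x 50 (z) mm; origin at the centre of its underside, z up out of the lid. Flat on the table at the start. All three tins look alike: one is full (0.72 to 0.88 kg), one half full (0.40 to 0.50 kg), one empty (0.16 to 0.20 kg); only lifting tells which. Centre of mass near its middle. Grip across the 60 mm width
- tin_c: closed plain sheet-metal tin with slip lid, flat-sided, 110 (x) x 60 (y) x 50 (z) mm; origin at the centre of its underside, z up out of the lid. Flat on the table at the start. All three tins look alike: one is full (0.72 to 0.88 kg), one half full (0.40 to 0.50 kg), one empty (0.16 to 0.20 kg); only lifting tells which. Centre of mass near its middle. Grip across the 60 mm width
- tin_rack: fixed grey sheet-metal rack for two tins, one upon the other; base plate 150 (x) x 86 (y) x 6 mm on the table, origin at the centre of its underside, z vertical, -x its front (low side). Highest point: the rear wall's lip, about 160 mm above the table
- tin_bed: the rack's tilted, open-topped bed; origin at the middle of its floor, 55 mm above the table, where the lower tin's underside rests. z is square to the floor and leans 30 degrees from vertical toward the rack's front; x runs up the slope, y is level. Inside 126 (x) x 74 (y) mm; front and rear walls 70 mm high along z, with outward lips to 78 mm. A tin's length goes along x, either way round
- upper_seat (a point): in the bed's axes, the point 50 mm above the bed's floor centre along the bed's z: where the upper tin's underside rests. The bed's long sides are open except for 13 mm flanges at the four corners, so the middle 100 mm of each side is free for fingers, down to the floor
- sanding_block: wooden sanding block 69 x 124 x 30 mm, origin at the centre of its underside; bystander, loose, not part of the job
- masking_tape: roll of tan tape lying flat, 100 mm across, 36 mm high, origin at the centre of its underside; bystander, loose, not part of the job
- offcut4: small wood block 35 x 70 x 35 mm, origin at the centre of its underside; bystander, loose, not part of the job
There are look-alikes about, which are no part of the job. What is shaped like the tin_b but blue is not meant.

How it is judged:
On the way:
1. the full tin (told by its weight) sits flat on the rack bed's floor (((x of tin_a in the frame of tin_bed between -0.012 and 0.012 m and y of tin_a in the frame of tin_bed between -0.011 and 0.011 m and z of tin_a in the frame of tin_bed between -0.006 and 0.006 m and angle between the z axis of tin_a and the z axis of tin_bed, either way round below 0.08 rad and linear speed of tin_a below 0.03 m/s and contact force between tin_a and tin_bed above 5.2 N) or (x of tin_b in the frame of tin_bed between -0.012 and 0.012 m and y of tin_b in the frame of tin_bed between -0.011 and 0.011 m and z of tin_b in the frame of tin_bed between -0.006 and 0.006 m and angle between the z axis of tin_b and the z axis of tin_bed, either way round below 0.08 rad and linear speed of tin_b below 0.03 m/s and contact force between tin_b and tin_bed above 5.2 N) or (x of tin_c in the frame of tin_bed between -0.012 and 0.012 m and y of tin_c in the frame of tin_bed between -0.011 and 0.011 m and z of tin_c in the frame of tin_bed between -0.006 and 0.006 m and angle between the z axis of tin_c and the z axis of tin_bed, either way round below 0.08 rad and linear speed of tin_c below 0.03 m/s and contact force between tin_c and tin_bed above 5.2 N))), for 0.2 s.
At the end, for the whole second after the job is handed in: Full tin on the bed's floor, half-full tin on it, lids up, each within 12 mm lengthwise, 11 mm across, 6 mm in height and 0.08 rad of its seat; empty tin upright on the table (6 mm, 0.1 rad), its middle 100 mm or more from the rack's; all at rest and released ((((x of tin_a in the frame of tin_bed between -0.012 and 0.012 m and y of tin_a in the frame of tin_bed between -0.011 and 0.011 m and z of tin_a in the frame of tin_bed between -0.006 and 0.006 m and angle between the z axis of tin_a and the z axis of tin_bed, either way round below 0.08 rad and linear speed of tin_a below 0.03 m/s) and (x of tin_b in the frame of tin_bed between -0.012 and 0.012 m and y of tin_b in the frame of tin_bed between -0.011 and 0.011 m and z of tin_b in the frame of tin_bed between 0.044 and 0.056 m and angle between the z axis of tin_b and the z axis of tin_bed, either way round below 0.08 rad and linear speed of tin_b below 0.03 m/s) and contact force between tin_a and tin_b below 5.3 N and contact force between tin_c and anything else below 2.8 N and height (world z) of tin_c below 0.006 m and angle between tin_c's own z axis and vertical below 0.1 rad and linear speed of tin_c below 0.03 m/s and horizontal distance between tin_c and tin_rack above 0.1 m) or ((x of tin_a in the frame of tin_bed between -0.012 and 0.012 m and y of tin_a in the frame of tin_bed between -0.011 and 0.011 m and z of tin_a in the frame of tin_bed between -0.006 and 0.006 m and angle between the z axis of tin_a and the z axis of tin_bed, either way round below 0.08 rad and linear speed of tin_a below 0.03 m/s) and (x of tin_c in the frame of tin_bed between -0.012 and 0.012 m and y of tin_c in the frame of tin_bed between -0.011 and 0.011 m and z of tin_c in the frame of tin_bed between 0.044 and 0.056 m and angle between the z axis of tin_c and the z axis of tin_bed, either way round below 0.08 rad and linear speed of tin_c below 0.03 m/s) and contact force between tin_a and tin_c below 5.3 N and contact force between tin_b and anything else below 2.8 N and height (world z) of tin_b below 0.006 m and angle between tin_b's own z axis and vertical below 0.1 rad and linear speed of tin_b below 0.03 m/s and horizontal distance between tin_b and tin_rack above 0.1 m) or ((x of tin_b in the frame of tin_bed between -0.012 and 0.012 m and y of tin_b in the frame of tin_bed between -0.011 and 0.011 m and z of tin_b in the frame of tin_bed between -0.006 and 0.006 m and angle between the z axis of tin_b and the z axis of tin_bed, either way round below 0.08 rad and linear speed of tin_b below 0.03 m/s) and (x of tin_a in the frame of tin_bed between -0.012 and 0.012 m and y of tin_a in the frame of tin_bed between -0.011 and 0.011 m and z of tin_a in the frame of tin_bed between 0.044 and 0.056 m and angle between the z axis of tin_a and the z axis of tin_bed, either way round below 0.08 rad and linear speed of tin_a below 0.03 m/s) and contact force between tin_b and tin_a below 5.3 N and contact force between tin_c and anything else below 2.8 N and height (world z) of tin_c below 0.006 m and angle between tin_c's own z axis and vertical below 0.1 rad and linear speed of tin_c below 0.03 m/s and horizontal distance between tin_c and tin_rack above 0.1 m) or ((x of tin_b in the frame of tin_bed between -0.012 and 0.012 m and y of tin_b in the frame of tin_bed between -0.011 and 0.011 m and z of tin_b in the frame of tin_bed between -0.006 and 0.006 m and angle between the z axis of tin_b and the z axis of tin_bed, either way round below 0.08 rad and linear speed of tin_b below 0.03 m/s) and (x of tin_c in the frame of tin_bed between -0.012 and 0.012 m and y of tin_c in the frame of tin_bed between -0.011 and 0.011 m and z of tin_c in the frame of tin_bed between 0.044 and 0.056 m and angle between the z axis of tin_c and the z axis of tin_bed, either way round below 0.08 rad and linear speed of tin_c below 0.03 m/s) and contact force between tin_b and tin_c below 5.3 N and contact force between tin_a and anything else below 2.8 N and height (world z) of tin_a below 0.006 m and angle between tin_a's own z axis and vertical below 0.1 rad and linear speed of tin_a below 0.03 m/s and horizontal distance between tin_a and tin_rack above 0.1 m) or ((x of tin_c in the frame of tin_bed between -0.012 and 0.012 m and y of tin_c in the frame of tin_bed between -0.011 and 0.011 m and z of tin_c in the frame of tin_bed between -0.006 and 0.006 m and angle between the z axis of tin_c and the z axis of tin_bed, either way round below 0.08 rad and linear speed of tin_c below 0.03 m/s) and (x of tin_a in the frame of tin_bed between -0.012 and 0.012 m and y of tin_a in the frame of tin_bed between -0.011 and 0.011 m and z of tin_a in the frame of tin_bed between 0.044 and 0.056 m and angle between the z axis of tin_a and the z axis of tin_bed, either way round below 0.08 rad and linear speed of tin_a below 0.03 m/s) and contact force between tin_c and tin_a below 5.3 N and contact force between tin_b and anything else below 2.8 N and height (world z) of tin_b below 0.006 m and angle between tin_b's own z axis and vertical below 0.1 rad and linear speed of tin_b below 0.03 m/s and horizontal distance between tin_b and tin_rack above 0.1 m) or ((x of tin_c in the frame of tin_bed between -0.012 and 0.012 m and y of tin_c in the frame of tin_bed between -0.011 and 0.011 m and z of tin_c in the frame of tin_bed between -0.006 and 0.006 m and angle between the z axis of tin_c and the z axis of tin_bed, either way round below 0.08 rad and linear speed of tin_c below 0.03 m/s) and (x of tin_b in the frame of tin_bed between -0.012 and 0.012 m and y of tin_b in the frame of tin_bed between -0.011 and 0.011 m and z of tin_b in the frame of tin_bed between 0.044 and 0.056 m and angle between the z axis of tin_b and the z axis of tin_bed, either way round below 0.08 rad and linear speed of tin_b below 0.03 m/s) and contact force between tin_c and tin_b below 5.3 N and contact force between tin_a and anything else below 2.8 N and height (world z) of tin_a below 0.006 m and angle between tin_a's own z axis and vertical below 0.1 rad and linear speed of tin_a below 0.03 m/s and horizontal distance between tin_a and tin_rack above 0.1 m))); the robot touches nothing.
It fails at once if a tin is dropped into the rack (faster than 0.6 m/s within 0.13 m of the bed's floor centre) ((linear speed of tin_a above 0.6 m/s and distance between tin_a and tin_bed below 0.13 m) or (linear speed of tin_b above 0.6 m/s and distance between tin_b and tin_bed below 0.13 m) or (linear speed of tin_c above 0.6 m/s and distance between tin_c and tin_bed below 0.13 m)).
It fails at once if a bystander is pushed more than 25 mm from its place (distance of any of sanding_block, masking_tape, offcut4 from where it was at the start of the episode above 0.025 m).
It also fails if it takes over 72 s, if anything falls off the work surface, if the arm or the gripper's body presses on something with over 40 N, if the wrist force passes 120 N, or if a joint passes its speed limit or range.

### The arm

A 6-joint arm with a two-finger parallel gripper is mounted at the origin on a cart in front of the work surface, level with it; the furniture and walls round the work are solid. World frame = base frame: x ahead of the robot, y to its left, z up, the work surface at z = 0. Lengths are in m, angles in rad, forces in N, time in s.
With the tool pointing down it reaches from about 0.3 to 0.775 m from the base axis. Payload 14.6 kg.
Tool frame: the origin (TCP) lies at the very end of the fingers, on their centre line; the grasp point (between the pads) lies 19 mm behind it; z points along the fingers, y is the direction in which the jaws open and shut (so a half turn about z gives the same grasp; the last joint's range is limited). The gripper opens to 94 mm and grips with 3 to 60 N. Pads are 16 mm wide; open, the fingers measure 119 mm over their backs; the gripper's body (75 mm by 177 mm) begins 78 mm behind the grasp point.
Start: joints at [1.136, 0.3, 1.521, -0, 1.321, -0.067], TCP at [0.198, 0.513, 0.205] pointing down, gripper open.
Joint ranges: [-3.03, 3.03], [-0.79, 2.21], [0.23, 2.52], [-1.04, 4.18], [0, 3.07], [-2.55, 2.55]. Speed limits (rad/s): [2.22, 2.22, 2.57, 3.14, 3.14, 3.14].

### API

Orientations are given as [roll, pitch, yaw] about the fixed x, y, z axes, in that order (R = Rz(yaw) Ry(pitch) Rx(roll)).
In Python, from station import ctrl, eyes gives the robot as it stands.
- The arm moves only by the tool jog_arm, never from a script. Its argument "moves" is a list of rows, each a list of 3 entries, a list of its own where there are three numbers: the shift along the world's x, y, z in mm, then the turn, a rotation vector about the world's x, y, z in units of 5 degrees (1.0 is 5 degrees), then the finger opening in mm, from 0 to 94. In form: [[[tx, ty, tz], [wx, wy, wz], jaw], ...]. A call has 1 to 5 rows; each row is the pose to reach, as a shift and turn from the pose commanded when the call began; what a row does not reach only later rows make up. A row lasts 1/12 s, in which the tool goes at most 41.7 mm and 7.16 degrees, less where a joint would pass 70% of its speed; a pose out of reach is approached as far as the arm can. A call with a gripper value outside its range is refused whole. The fingers move at their own pace and stop on an object; "squeeze" is the grip in N (left out, the last holds). Time passes only in rows, so rows that repeat a pose let the fingers close. It gives the time, the measured TCP pose, the force and the opening at its end, in the units of the state.
- ctrl.get_obs(): the state, without advancing time (a new reading comes with each control period).
- eyes.camera(name): name is "scene" or "side" or "wrist"; returns a dict with "frame" (400x640x3 uint8, red, green, blue), "vertical_fov" (degrees; the focal length in pixels is half the picture's height over the tangent of half this angle, whatever the lens; pixels are square), "cx", "cy" (the principal point, pixels), "eye" and "attitude" of the camera in the world; the wrist camera has in their place "hand_eye" (4x4, takes a point from camera to tool coordinates, whose origin is the TCP and whose axes are the flange's). Camera axes: x right, y down, z forward; pixel columns grow to the right and rows downward; lengths in m; the calibration is good to about 2 mm. A picture is of the moment at which its call begins: read the wrist's pose just before it. There is no depth.
- ctrl.hand_in(): hands the job in, once; it reports no verdict.
The state is a dict: "time_s": time; "qpos": joint angles; "joint_vel": joint speeds; "tau": joint torques, N m; "ee_pos": TCP position; "eef_rot": TCP orientation; "force": force on the tool from outside, world axes, zero at the start; "moment": the same for the moment, N m; "grip_width": finger opening in m.
Only numpy, scipy, OpenCV 4.12 (cv2) and the standard library are available. Lean on these libraries where they do the work, as an engineer would, in place of code of your own. Each camera call takes 0.05 s, during which the arm holds its last target.

## Working session

There is one attempt and no reset: what is moved stays moved. The work goes in short steps, Python scripts to look and compute and a tool call to move; the robot and the scene stay as the last step left them, time stands still between calls to the robot, and variables do not carry over. Pictures are saved under pics/ and viewed, and the job is handed in when it is done.

Besides the shell and the picture viewer there is one more tool, called as name([rows], argument=value, ...), one row to a line, values as JSON. jog_arm: Moves the arm, as the interface text tells. Its arguments: {"type":"object","properties":{"moves":{"type":"array","items":{"type":"array"}},"squeeze":{"type":"number"}},"required":["moves"]}

```bash
ls; mkdir -p pics; python3 - <<'E'
from station import ctrl, eyes
import cv2
print(ctrl.get_obs())
for n in ["scene","side","wrist"]:
    c=eyes.camera(n); cv2.imwrite(f"pics/{n}0.png",c["frame"][:,:,::-1]); print(n,{k:v for k,v in c.items() if k!="frame"})
E
```

```text
pics
{'time_s': 0.0, 'qpos': array([ 1.13639233e+00,  3.00499410e-01,  1.52156053e+00, -1.20664243e-05,
        1.32068206e+00, -6.66391292e-02]), 'joint_vel': array([-0.00050154,  0.00147474, -0.00086516, -0.00034081, -0.00087879,
        0.00036976]), 'tau': array([ 1.19533186e-03, -5.31805408e+01, -3.52741063e+01,  7.09229009e-02,
        2.42983690e-02, -1.23315979e-05]), 'ee_pos': array([0.19766203, 0.51298576, 0.20487949]), 'eef_rot': array([-3.14044508e+00, -6.48733188e-05,  2.77383075e+00]), 'force': array([-0.55088014, -0.52431042,  0.07413696]), 'moment': array([-0.01344566, -0.01743674, -0.03417822]), 'grip_width': 0.09401866023919757}
scene {'vertical_fov': 53.35528408461924, 'cx': 320.3186488985975, 'cy': 205.24924304608032, 'eye': array([-0.10829369, -0.4897752 ,  1.12312865]), 'attitude': array([-2.46761695, -0.01153533, -0.95465959])}
side {'vertical_fov': 51.664956271374706, 'cx': 318.46669674725604, 'cy': 194.16781199110468, 'eye': array([0.0163622 , 1.17164394, 0.65363337]), 'attitude': array([-1.98814385, -0.00519119, -2.70185899])}
wrist {'vertical_fov': 67.94773970191378, 'cx': 319.78355361633555, 'cy': 198.63082187649175, 'hand_eye': array([[ 5.62541217e-04, -9.61803738e-01, -2.73739390e-01,
         8.07488107e-02],
       [ 9.99999448e-01,  7.83904060e-04, -6.99281707e-04,
         3.34529706e-04],
       [ 8.87157178e-04, -2.73738846e-01,  9.61803648e-01,
        -1.79033313e-01],
       [ 0.00000000e+00,  0.00000000e+00,  0.00000000e+00,
         1.00000000e+00]])}
```

View pics/scene0.png

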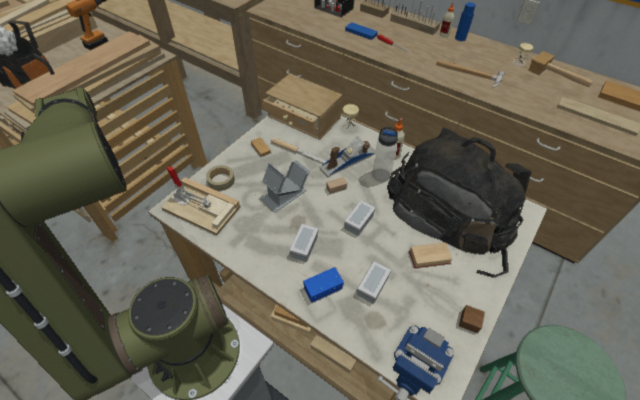

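View pics/side0.png

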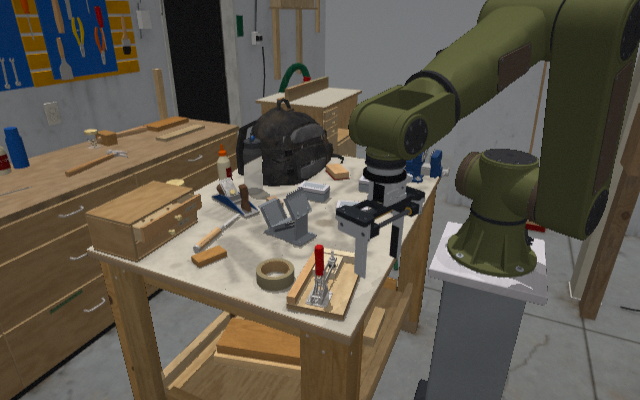

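View pics/wrist0.png

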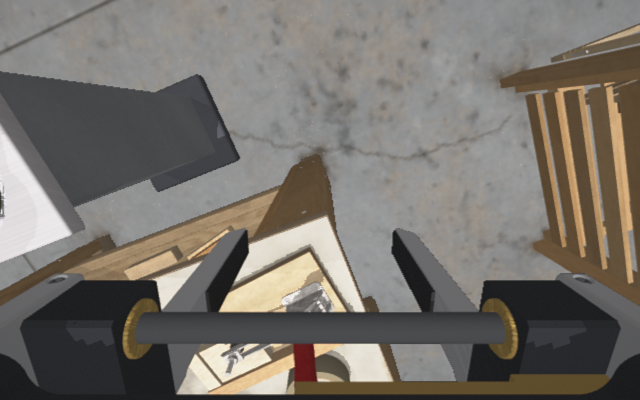

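The scene picture shows three light grey tins at (304,241), (359,217) and (374,281). The candidates I rule out are the blue look-alike at (323,284), the wood block at (431,255) and the brown block at (472,318). The rack is at about (285,185), the tape at (220,176), and the jig board at (200,205). Next is a close crop to check the choice.

```bash
python3 - <<'E'
import cv2
im=cv2.imread("pics/scene0.png")
cv2.imwrite("pics/crop1.png",cv2.resize(im[150:310,250:450],None,fx=4,fy=3.7,interpolation=cv2.INTER_CUBIC)[:600])
im=cv2.imread("pics/side0.png")
cv2.imwrite("pics/crop2.png",cv2.resize(im[170:270,230:390],None,fx=5,fy=5,interpolation=cv2.INTER_CUBIC))
E
```

```text
(no output)
```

View pics/crop1.png

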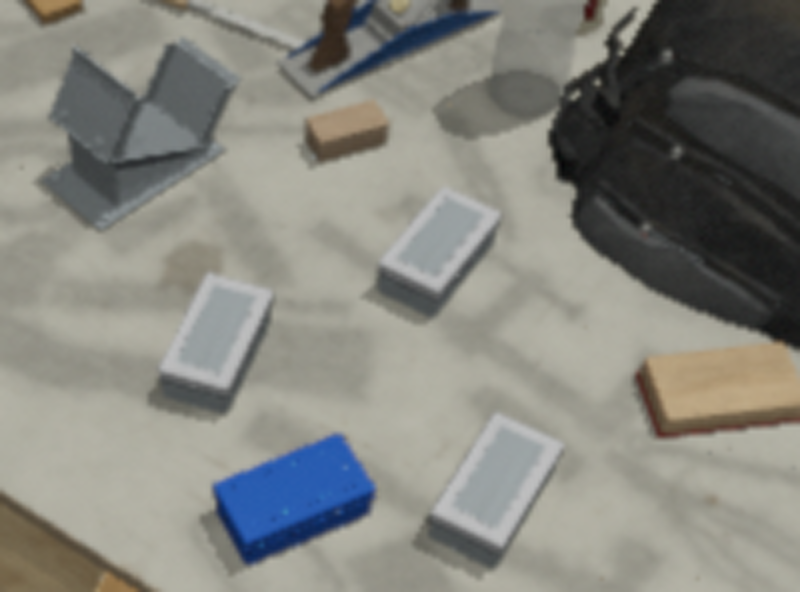

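View pics/crop2.png

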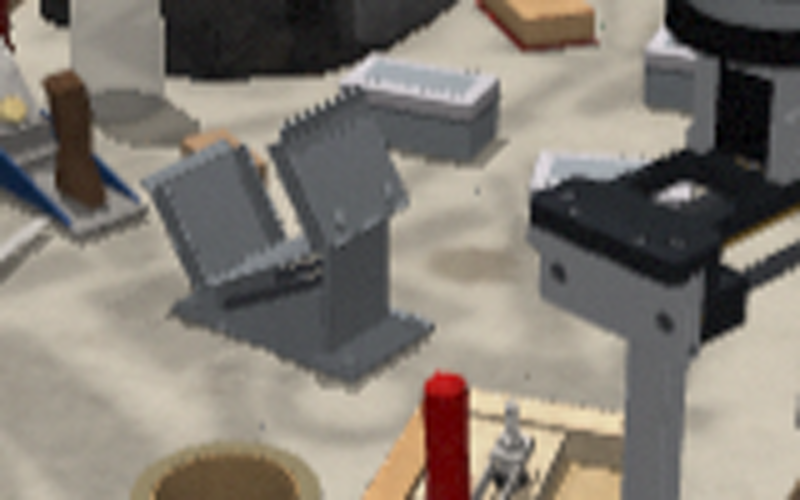

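The crop confirms that the three grey tins with white-rimmed lids are the ones wanted and that the blue one is the look-alike. Next I'll measure them and fit the rack model.

```bash
cat > h.py <<'E'
import numpy as np, cv2
from scipy.spatial.transform import Rotation as R
H,W=400,640
def f(c): return H/2/np.tan(np.radians(c["vertical_fov"])/2)
def ext(c,obs=None):
    if "eye" in c: return np.array(c["eye"]),R.from_euler("xyz",c["attitude"]).as_matrix()
    Rt=R.from_euler("xyz",obs["eef_rot"]).as_matrix(); he=c["hand_eye"]
    return obs["ee_pos"]+Rt@he[:3,3], Rt@he[:3,:3]
def ray(c,uv,z,obs=None):
    e,A=ext(c,obs); uv=np.atleast_2d(uv)
    d=np.c_[(uv[:,0]-c["cx"])/f(c),(uv[:,1]-c["cy"])/f(c),np.ones(len(uv))]@A.T
    return e+d*((z-e[2])/d[:,2])[:,None]
def proj(c,P,obs=None):
    e,A=ext(c,obs); q=(np.atleast_2d(P)-e)@A
    return np.c_[c["cx"]+f(c)*q[:,0]/q[:,2], c["cy"]+f(c)*q[:,1]/q[:,2]]
def bed(rx,ry,yaw):
    Rz=R.from_euler("z",yaw).as_matrix()
    # z leans toward -x by 30deg
    Rb=Rz@R.from_euler("y",-30,degrees=True).as_matrix()
    return np.array([rx,ry,.055]),Rb
E
python3 - <<'E'
from h import *; from station import eyes
c=eyes.camera("scene"); s=eyes.camera("side")
T={"T1":[(208,276),(272,294),(222,387),(158,370)],"T2":[(448,190),(500,212),(432,287),(380,262)],"T3":[(502,415),(562,447),(492,547),(430,517)]}
for k,v in T.items():
    p=np.array(v)/[4,3.7]+[250,150]; w=ray(c,p,.05)
    print(k,w[:,:2].round(3).tolist(),w.mean(0).round(3)); print(np.linalg.norm(np.diff(w,axis=0),axis=1).round(3))
b=np.array([(40,183),(100,226),(222,150)])/[4,3.7]+[250,150]
print("scene base",ray(c,b,.003).round(3))
b=np.array([(172,312),(345,382),(433,325)])/5+[230,170]
print("side base",ray(s,b,.003).round(3))
for n,v in {"tape":(220,176),"offcut":(337,186),"sand":(431,255),"blue":(323,280)}.items(): print(n,ray(c,v,.03).round(3))
E
```

```text
T1 [[0.496, -0.003], [0.511, -0.057], [0.409, -0.081], [0.394, -0.03]] [ 0.452 -0.043  0.05 ]
[0.057 0.104 0.054]
T2 [[0.698, -0.112], [0.701, -0.162], [0.594, -0.16], [0.592, -0.11]] [ 0.646 -0.136  0.05 ]
[0.05  0.107 0.05 ]
T3 [[0.514, -0.274], [0.515, -0.327], [0.406, -0.329], [0.402, -0.278]] [ 0.459 -0.302  0.05 ]
[0.053 0.108 0.051]
scene base [[0.523 0.21  0.003]
 [0.513 0.132 0.003]
 [0.654 0.102 0.003]]
side base [[0.665 0.192 0.003]
 [0.525 0.22  0.003]
 [0.507 0.135 0.003]]
tape [[0.507 0.388 0.03 ]]
offcut [[0.721 0.007 0.03 ]]
sand [[ 0.653 -0.401  0.03 ]]
blue [[ 0.378 -0.171  0.03 ]]
```

```bash
cat > ov.py <<'E'
from h import *
def rackpts(rx,ry,yaw):
    Rz=R.from_euler("z",yaw).as_matrix(); o=np.array([rx,ry,0])
    base=[(sx*.075,sy*.043,.006) for sx,sy in((1,1),(1,-1),(-1,-1),(-1,1))]
    base=np.array(base)@Rz.T+o
    bo,Rb=bed(rx,ry,yaw)
    L=[base]
    fl=np.array([(sx*.063,sy*.037,0) for sx,sy in((1,1),(1,-1),(-1,-1),(-1,1))])@Rb.T+bo
    L.append(fl)
    for sx in(1,-1): L.append(np.array([(sx*.063,-.037,0),(sx*.063,.037,0),(sx*.063,.037,.07),(sx*.063,-.037,.07)])@Rb.T+bo)
    return L
def draw(im,c,polys,box,s,col=(0,0,255),obs=None):
    x0,y0,x1,y1=box
    o=cv2.resize(im[y0:y1,x0:x1,::-1],None,fx=s,fy=s,interpolation=cv2.INTER_CUBIC)
    for P in polys:
        q=(proj(c,P,obs)+.5-[x0,y0])*s; cv2.polylines(o,[q.astype(int).reshape(-1,1,2)],True,col,1)
    return o
E
python3 - <<'E'
from ov import *; from station import eyes
c=eyes.camera("scene"); s=eyes.camera("side")
for y in(2.94,):
  p=rackpts(.588,.161,y)
  a=draw(c["frame"],c,p,(255,150,315,215),6); b=draw(s["frame"],s,p,(255,180,320,250),6)
  h=max(a.shape[0],b.shape[0]); a=cv2.copyMakeBorder(a,0,h-a.shape[0],0,0,0); b=cv2.copyMakeBorder(b,0,h-b.shape[0],0,0,0)
  cv2.imwrite("pics/ov1.png",np.hstack([a,b]))
E
```

```text
(no output)
```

View pics/ov1.png

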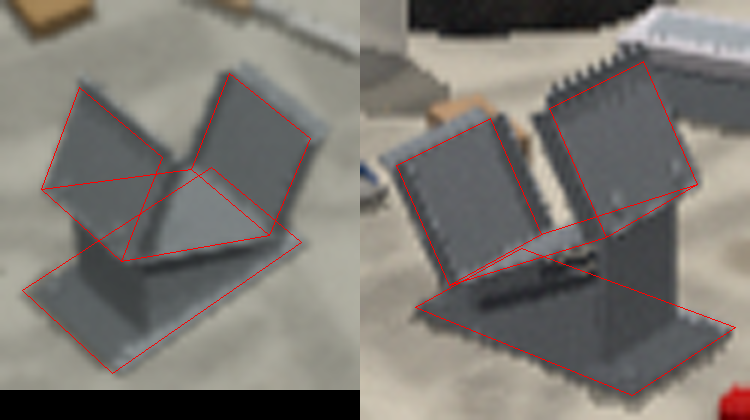

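The model overlay matches the rack in both views, so its front points away from the robot. I'll move above the tin nearest the robot (T1), staying high.

jog_arm([
  [[17, -37, 0], [0, 0, 0.5], 94],
  [[34, -74, 0], [0, 0, 1], 94],
  [[51, -111, 0], [0, 0, 1.5], 94],
  [[68, -148, 0], [0, 0, 2], 94],
  [[85, -185, 0], [0, 0, 2.4], 94],
], squeeze=20)

```text
time_s: 0.77
ee_pos: [0.283, 0.3265, 0.2054]
eef_rot: [3.141, 0.0, 2.986]
force: [1.2, 0.2, 0.7]
grip_width: 0.094
```

jog_arm([
  [[17, -37, 0], [0, 0, 0.5], 94],
  [[34, -74, 0], [0, 0, 1], 94],
  [[51, -111, 0], [0, 0, 1.5], 94],
  [[68, -148, 0], [0, 0, 2], 94],
  [[85, -185, 0], [0, 0, 2.4], 94],
])

```text
time_s: 1.18
ee_pos: [0.3681, 0.1413, 0.2057]
eef_rot: [3.141, 0.001, -3.088]
force: [0.8, 0.6, 0.2]
grip_width: 0.0942
```

jog_arm([
  [[17, -37, 0], [0, 0, 0.5], 94],
  [[34, -74, 0], [0, 0, 1], 94],
  [[51, -111, 0], [0, 0, 1.5], 94],
  [[68, -148, 0], [0, 0, 2], 94],
  [[85, -185, 0], [0, 0, 2.2], 94],
])

```text
time_s: 1.6
ee_pos: [0.4532, -0.044, 0.2057]
eef_rot: [-3.141, 0.001, -2.896]
force: [0.7, 1.4, 0.3]
grip_width: 0.0943
```

```bash
python3 - <<'E'
from station import ctrl, eyes
import cv2
o=ctrl.get_obs(); print(o["qpos"],o["ee_pos"],o["eef_rot"],o["force"],o["time_s"])
c=eyes.camera("wrist"); cv2.imwrite("pics/w1.png",c["frame"][:,:,::-1])
E
```

```text
[-1.77295177e-01  8.65681603e-02  1.77510534e+00  3.37434411e-05
  1.27931916e+00 -1.99337449e+00] [ 0.45315347 -0.0440027   0.20565494] [-3.14137607e+00  5.60467305e-04 -2.89631930e+00] [0.74593192 1.40625079 0.27564995] 1.6
```

View pics/w1.png

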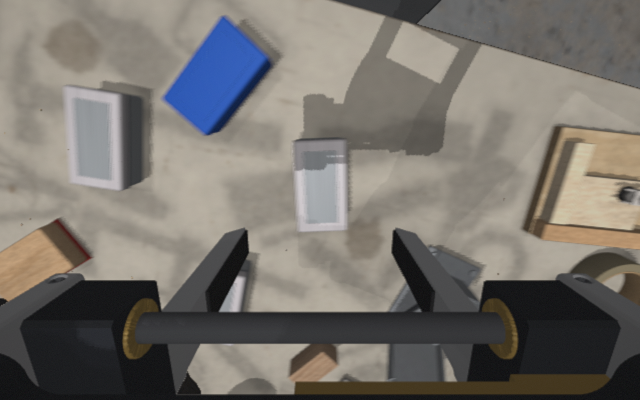

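Wrist picture: T1 lies centred with lid corners near (295,140), (345,139), (347,229) and (298,231). T3 is at about (95,137), and the blue look-alike is at (218,75).

```bash
python3 - <<'E'
from h import *; from station import ctrl,eyes
o=ctrl.get_obs(); c=eyes.camera("wrist")
for n,v in {"T1":[(294,140),(346,138),(348,229),(297,231)],"T3":[(64,87),(117,92),(123,189),(73,182)]}.items():
    w=ray(c,v,.05,o); d=(w[0]+w[1]-w[2]-w[3])/2; print(n,w.mean(0).round(4),np.linalg.norm(np.roll(w,-1,0)-w,axis=1).round(3),"yaw",np.arctan2(-d[1],-d[0]))
cv2.imwrite("pics/w1c.png",cv2.resize(c["frame"][120:245,270:370,::-1],None,fx=4,fy=4,interpolation=cv2.INTER_CUBIC))
E
```

```text
T1 [ 0.4547 -0.0468  0.05  ] [0.058 0.108 0.062 0.108] yaw 0.271409176505693
T3 [ 0.4636 -0.3041  0.05  ] [0.056 0.107 0.057 0.104] yaw 0.11561518609845302
```

View pics/w1c.png

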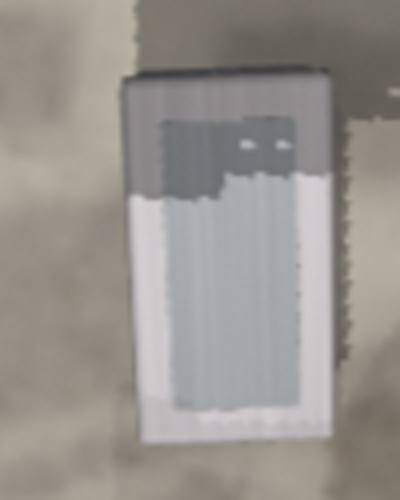

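```bash
python3 - <<'E'
from h import *; from station import ctrl,eyes
o=ctrl.get_obs(); c=eyes.camera("wrist"); g=cv2.cvtColor(c["frame"],cv2.COLOR_RGB2GRAY).astype(int)
print(g[200,285:360]); print(g[220,285:360]); print(g[125:245,325]); 
v=[(301,139.5),(352,138),(353,229),(305.5,230.5)]
w=ray(c,v,.05,o); d=(w[0]+w[1]-w[2]-w[3])/2; print(w.mean(0).round(4),np.linalg.norm(np.roll(w,-1,0)-w,axis=1).round(3),"yaw",np.arctan2(-d[1],-d[0]))
E
```

```text
[142 142 143 144 146 145 145 144 144 143 143 143 143 143 142 147 178 200
 205 207 203 202 203 203 187 172 166 167 167 167 171 174 173 170 170 172
 171 169 168 169 169 169 168 168 169 168 167 168 170 169 165 166 167 168
 168 166 163 190 202 202 203 201 200 202 185 143 111 105 115 149 163 165
 165 165 165]
[145 146 146 148 148 150 150 151 152 153 151 150 146 142 139 138 132 162
 184 190 192 191 187 188 188 172 159 155 155 154 153 158 167 168 166 165
 168 168 167 166 165 166 166 165 165 165 165 163 164 166 164 162 162 164
 164 163 167 176 190 199 198 196 197 199 189 162 132 128 138 139 134 126
 121 117 115]
[113 110 108 105 103 103 103 102 102 101 101 100  78  67  88 119 131 140
 142 140 141 141 141 141 139 123 116 114 115 116 118 126 119 115 115 115
 116 115 115 115 115 115 121 163 172 173 171 171 172 172 171 171 172 171
 171 172 171 171 171 171 171 170 170 170 170 170 170 170 170 170 170 170
 170 168 169 169 169 168 169 168 168 169 167 168 168 167 167 167 166 166
 166 167 166 166 165 165 165 179 200 203 193 190 190 192 192 170 148 146
 149 151 152 153 154 153 151 148 145 140 136 134]
[ 0.4511 -0.0364  0.05  ] [0.056 0.108 0.057 0.108] yaw 0.27658930302171547
```

```bash
cat > fit.py <<'E'
from h import *
from scipy.ndimage import map_coordinates
from scipy.optimize import minimize
def gmag(frame):
    g=cv2.GaussianBlur(frame,(3,3),.8).astype(np.float32)
    gx=cv2.Sobel(g,cv2.CV_32F,1,0); gy=cv2.Sobel(g,cv2.CV_32F,0,1)
    return np.sqrt(gx**2+gy**2).max(2)
def edges(P): # Nx3 polygon -> sampled points
    out=[]
    for a,b in zip(P,np.roll(P,-1,0)): out.append(a+np.linspace(.03,.97,40)[:,None]*(b-a))
    return np.concatenate(out)
def lid(p,z=.05,L=.110,Wd=.060):
    x,y,t=p; r=np.array([(1,1),(1,-1),(-1,-1),(-1,1)])*[L/2,Wd/2]
    return np.c_[r@np.array([[np.cos(t),np.sin(t)],[-np.sin(t),np.cos(t)]])+[x,y],np.full(4,z)]
def score(views,P):
    E=edges(P); s=0
    for c,G,o in views:
        q=proj(c,E,o); s+=np.minimum(map_coordinates(G,[q[:,1],q[:,0]],order=1),150).mean()
    return s/len(views)
def fit(views,p0,z=.05,span=(.016,.016,.15),model=None):
    model=model or (lambda p:lid(p,z)); best=None; p=np.array(p0,float); sp=np.array(span)
    for it in range(4):
        cand=[p+np.array(d)*sp for d in np.stack(np.meshgrid(*[np.linspace(-1,1,9)]*3),-1).reshape(-1,3)]
        p=max(cand,key=lambda q:score(views,model(q))); sp=sp/3
    return p,score(views,model(p))
E
python3 - <<'E'
from fit import *; from station import ctrl,eyes
o=ctrl.get_obs(); c=eyes.camera("wrist"); s=eyes.camera("scene")
w=(c,gmag(c["frame"]),o); 
im0=cv2.imread("pics/scene0.png")[:,:,::-1]; sc=(s,gmag(im0),None)
for n,p in {"T1":(.453,-.04,.25),"T2":(.646,-.136,0),"T3":(.46,-.303,.05)}.items():
    if n!="T2": print(n,"wrist",fit([w],p))
    print(n,"scene",fit([sc],p))
E
```

```text
T1 wrist (array([ 0.45107407, -0.04014815,  0.29027778]), np.float32(129.00172))
T1 scene (array([ 0.45448148, -0.04103704,  0.31527778]), np.float32(129.98907))
T2 scene (array([ 0.64674074, -0.13481481,  0.04861111]), np.float32(121.476685))
T3 wrist (array([ 0.46044444, -0.29662963,  0.08333333]), np.float32(122.57344))
T3 scene (array([ 0.46192593, -0.29959259,  0.07638889]), np.float32(124.47655))
```

jog_arm([
  [[-1, 4, -39], [0, 0, 0.6], 94],
  [[-2, 4, -78], [0, 0, 0.6], 94],
  [[-2, 4, -117], [0, 0, 0.6], 94],
  [[-2, 4, -155], [0, 0, 0.6], 94],
  [[-2, 4, -185], [0, 0, 0.6], 94],
])

```text
time_s: 2.27
ee_pos: [0.4496, -0.0362, 0.0184]
eef_rot: [3.141, -0.001, -2.844]
force: [1.3, 0.1, 0.5]
grip_width: 0.0936
```

jog_arm([
  [[0, 0, -8], [0, 0, 0], 94],
  [[0, 0, -11], [0, 0, 0], 94],
  [[0, 0, -11], [0, 0, 0], 50],
  [[0, 0, -11], [0, 0, 0], 50],
  [[0, 0, -11], [0, 0, 0], 50],
], squeeze=40)

```text
time_s: 2.68
ee_pos: [0.4518, -0.0377, 0.0112]
eef_rot: [-3.14, 0.003, -2.846]
force: [-0.6, 0.2, 0.7]
grip_width: 0.0775
```

jog_arm([
  [[0, 0, 0], [0, 0, 0], 50],
  [[0, 0, 0], [0, 0, 0], 50],
  [[0, 0, 20], [0, 0, 0], 50],
  [[0, 0, 40], [0, 0, 0], 50],
  [[0, 0, 50], [0, 0, 0], 50],
])

```text
time_s: 3.1
ee_pos: [0.4509, -0.0379, 0.061]
eef_rot: [-3.141, 0.001, -2.846]
force: [0.6, -0.7, -7.9]
grip_width: 0.0599
```

jog_arm([
  [[0, 0, 0], [0, 0, 0], 50],
  [[0, 0, 0], [0, 0, 0], 50],
  [[0, 0, 0], [0, 0, 0], 50],
])

```text
time_s: 3.35
ee_pos: [0.4501, -0.0377, 0.0584]
eef_rot: [3.141, -0.002, -2.846]
force: [0.1, 0.4, -7.6]
grip_width: 0.0594
```

T1 weighs about 0.78 kg, so it is the full tin. I'll refine the rack pose from the starting pictures before moving there.

```bash
python3 - <<'E'
from fit import *; from ov import *; from station import ctrl,eyes
s=eyes.camera("scene"); d=eyes.camera("side"); w=eyes.camera("wrist")
V=[(s,gmag(cv2.imread("pics/scene0.png")[:,:,::-1]),None),(d,gmag(cv2.imread("pics/side0.png")[:,:,::-1]),None)]
def base(p):
    x,y,t=p; return lid((x,y,t),.006,.150,.086)
def floor(p):
    bo,Rb=bed(*p); return np.array([(sx*.063,sy*.037,.07) for sx,sy in((1,1),(1,-1),(-1,-1),(-1,1))])@Rb.T+bo
for nm,m in(("base",base),("walltops",floor)):
  for vn,v in(("scene",V[:1]),("side",V[1:]),("both",V)):
    print(nm,vn,fit(v,(.588,.161,2.94),model=m,span=(.01,.01,.1)))
p=rackpts(*fit(V,(.588,.161,2.94),model=base,span=(.01,.01,.1))[0])
a=draw(cv2.imread("pics/scene0.png")[:,:,::-1],s,p,(255,150,315,215),6); b=draw(cv2.imread("pics/side0.png")[:,:,::-1],d,p,(255,180,320,245),6)
cv2.imwrite("pics/ov2.png",np.hstack([a,b]))
E
```

```text
base scene (array([0.58318519, 0.15627778, 2.94925926]), np.float32(105.033615))
base side (array([0.5842037 , 0.16933333, 2.90944444]), np.float32(124.61511))
base both (array([0.58475926, 0.16738889, 2.93907407]), np.float32(111.52971))
walltops scene (array([0.59364815, 0.15562963, 2.83814815]), np.float32(90.26552))
walltops side (array([0.5992963 , 0.14951852, 2.88166667]), np.float32(130.51259))
walltops both (array([0.59540741, 0.14748148, 2.96037037]), np.float32(107.333176))
```

View pics/ov2.png

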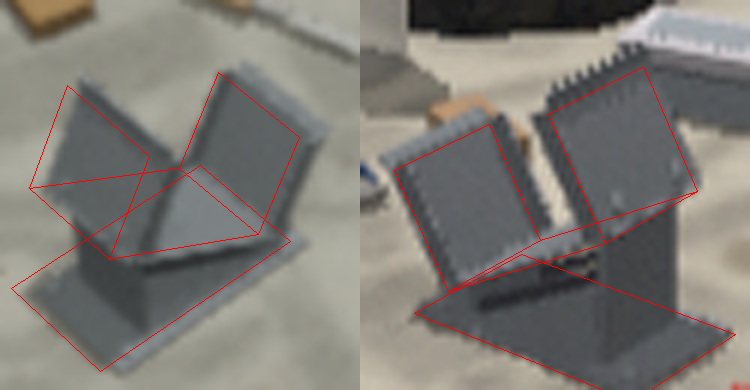

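jog_arm([
  [[0, 0, 40], [0, 0, 0], 50],
  [[15, 5, 75], [0, 0, 0], 50],
  [[40, 12, 105], [0, 0, 0], 50],
  [[70, 20, 130], [0, 0, 0], 50],
  [[100, 28, 150], [0, 0, 0], 50],
])

```text
time_s: 3.92
ee_pos: [0.552, -0.0094, 0.2115]
eef_rot: [-3.141, 0.001, -2.846]
force: [0.9, -1.3, -7.8]
grip_width: 0.0598
```

jog_arm([
  [[25, 7, 15], [0, 0, 0], 50],
  [[50, 14, 30], [0, 0, 0], 50],
  [[70, 19, 42], [0, 0, 0], 50],
  [[70, 19, 42], [0, 0, 0], 50],
  [[70, 19, 42], [0, 0, 0], 50],
])

```text
time_s: 4.33
ee_pos: [0.6211, 0.0095, 0.25]
eef_rot: [3.141, -0.002, -2.846]
force: [-0.5, 0.7, -9.2]
grip_width: 0.0597
```

```bash
python3 - <<'E'
from ov import *; from station import ctrl, eyes
o=ctrl.get_obs(); print(o["qpos"],o["ee_pos"],o["eef_rot"],o["force"],o["time_s"])
c=eyes.camera("wrist"); cv2.imwrite("pics/w2.png",c["frame"][:,:,::-1])
np.savez("pics/w2.npz",f=c["frame"],p=o["ee_pos"],r=o["eef_rot"])
p=rackpts(.588,.161,2.94)
q=np.concatenate([proj(c,P,o) for P in p]); x0,y0=np.maximum(q.min(0)-20,0).astype(int); x1,y1=np.minimum(q.max(0)+20,[639,399]).astype(int)
print(x0,y0,x1,y1); s=min(780/(x1-x0),590/(y1-y0))
cv2.imwrite("pics/w2o.png",draw(c["frame"],c,p,(x0,y0,x1,y1),s,obs=o))
E
```

```text
[-4.37018783e-02  4.36386031e-01  1.23350362e+00 -1.32506793e-05
  1.47348258e+00 -1.91040750e+00] [0.6210789  0.0094718  0.25004048] [ 3.14101227e+00 -1.68233259e-03 -2.84568157e+00] [-0.4935932   0.70411417 -9.1776768 ] 4.3333
353 99 535 286
```

View pics/w2.png

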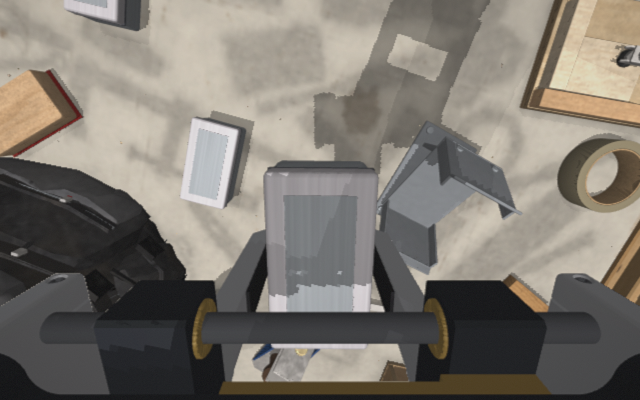

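View pics/w2o.png

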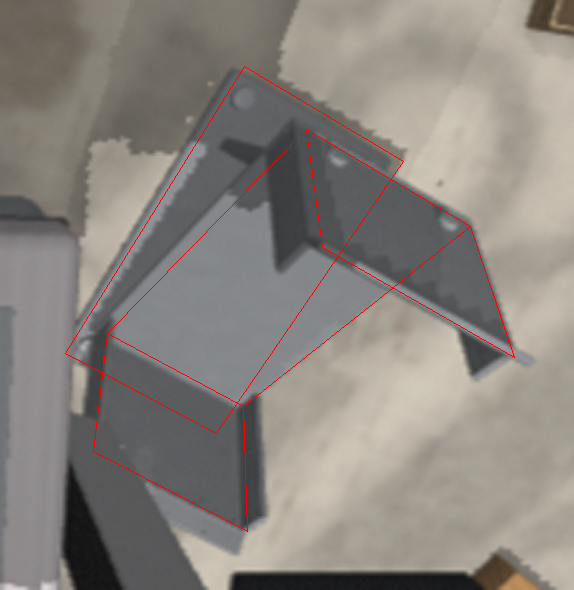

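The overlay in the wrist view agrees with the rack pose (0.588, 0.161, 2.94) to 1–2 mm: floor corners at crop (108,335) and (243,405), rear wall top at (305,130) to (470,225). I'll work out the approach moves.

```bash
cat > plan.py <<'E'
from h import *; from station import ctrl
import sys
RACK=(.588,.161,2.94)
def target(h,x=0,y=0,off=.010):
    bo,Rb=bed(*RACK); return bo+Rb@np.array([x,y,h+off]), R.from_matrix(Rb@np.diag([1,-1,-1]))
def show(*hs,**k):
    o=ctrl.get_obs(); r0=R.from_euler("xyz",o["eef_rot"])
    bo,Rb=bed(*RACK); d=Rb.T@(o["ee_pos"]-bo)
    print("tcp in bed mm",(d*1000).round(1),"t",o["time_s"],"F",o["force"].round(1),"grip",o["grip_width"])
    for h in hs:
        p,r=target(h,**k); print(h,"shift",((p-o["ee_pos"])*1000).round(1),"turn",((r*r0.inv()).as_rotvec(degrees=True)/5).round(2),"tcp",p.round(3))
E
python3 -c "
from plan import *
show(.13,.05,0)
bo,Rb=bed(*RACK);print(Rb[:,2])"
```

```text
tcp in bed mm [ 43.6 142.2 199.7] t 4.3833 F [-0.6 -0.1 -8.4] grip 0.05944124205297652
0.13 shift [ 36.2 137.8 -73.5] turn [-0.29  6.02 -5.56] tcp [0.657 0.147 0.176]
0.05 shift [  -3.   145.8 -142.8] turn [-0.29  6.02 -5.56] tcp [0.617 0.155 0.107]
0 shift [ -27.5  150.8 -186.1] turn [-0.29  6.02 -5.56] tcp [0.593 0.16  0.064]
[ 0.48987446 -0.10011499  0.8660254 ]
```

jog_arm([
  [[5, 15, 5], [-0.05, 1, -0.93], 50],
  [[12, 35, 5], [-0.1, 2, -1.85], 50],
  [[20, 60, 3], [-0.15, 3, -2.78], 50],
  [[28, 85, 0], [-0.2, 4, -3.7], 50],
  [[36, 105, -5], [-0.25, 5, -4.63], 50],
])

```text
time_s: 4.8
ee_pos: [0.6565, 0.1158, 0.2465]
eef_rot: [3.125, -0.437, 3.027]
force: [0.7, 0.3, -7.3]
grip_width: 0.06
```

jog_arm([
  [[7, 14, -12], [-0.04, 1.02, -0.93], 50],
  [[13, 28, -28], [-0.04, 1.02, -0.93], 50],
  [[15, 30, -40], [-0.04, 1.02, -0.93], 50],
  [[15, 30, -43], [-0.04, 1.02, -0.93], 50],
  [[15, 30, -43], [-0.04, 1.02, -0.93], 50],
])

```text
time_s: 5.22
ee_pos: [0.6713, 0.1436, 0.2028]
eef_rot: [-3.14, -0.522, 2.94]
force: [-0.9, -0.2, -7.9]
grip_width: 0.0598
```

```bash
python3 - <<'E'
from plan import *
from ov import *
from station import eyes
show(.16,.08,.01,0); o=ctrl.get_obs(); print(o["qpos"])
p=rackpts(*RACK)
for n in("side","wrist"):
    c=eyes.camera(n); Rt=R.from_euler("xyz",o["eef_rot"]).as_matrix()
    tin=[np.array([(sx*.055,sy*.03,z) for sx,sy in((1,1),(1,-1),(-1,-1),(-1,1))])@Rt.T+o["ee_pos"] for z in(.01,-.04)]
    cv2.imwrite(f"pics/{n}3.png",draw(c["frame"],c,p+tin,(220,140,380,260) if n=="side" else (150,80,470,320),5 if n=="side" else 2.4,obs=o))
E
```

```text
tcp in bed mm [  0.2   0.4 170.5] t 5.2167 F [-0.9 -0.2 -7.9] grip 0.0598226387422943
0.16 shift [-0.   0.4 -0.5] turn [ 0.02  0.02 -0.01] tcp [0.671 0.144 0.202]
0.08 shift [-39.2   8.4 -69.8] turn [ 0.02  0.02 -0.01] tcp [0.632 0.152 0.133]
0.01 shift [ -73.5   15.4 -130.4] turn [ 0.02  0.02 -0.01] tcp [0.598 0.159 0.072]
0 shift [ -78.4   16.4 -139.1] turn [ 0.02  0.02 -0.01] tcp [0.593 0.16  0.064]
[ 0.09948224  1.02181523  0.46934082  0.17519915  2.14589986 -1.21208897]
```

View pics/side3.png

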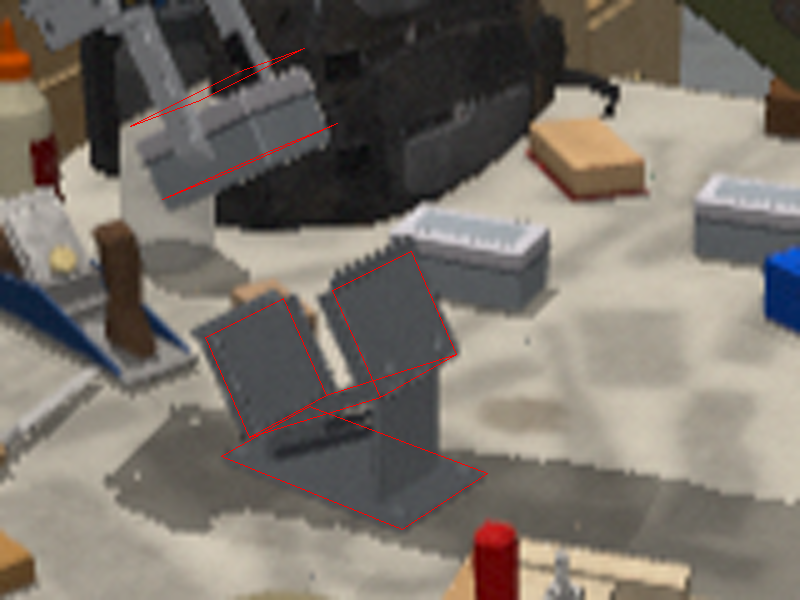

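View pics/wrist3.png

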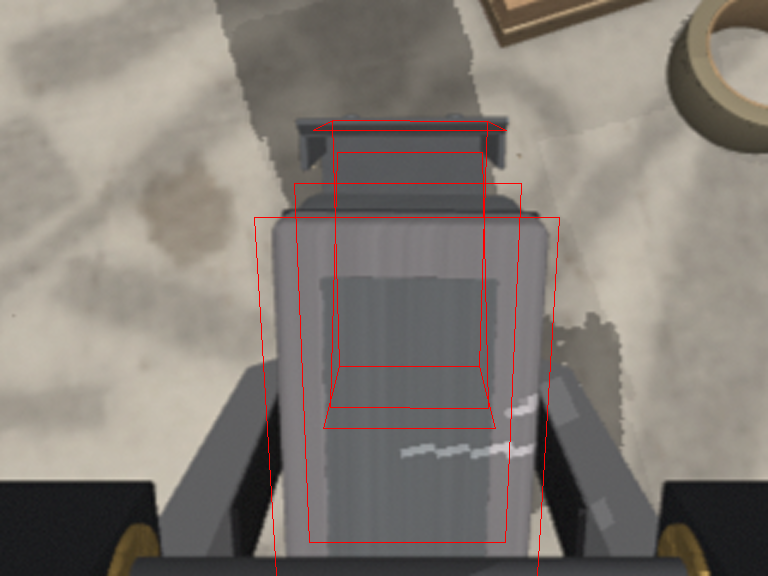

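The tin hangs about 10 mm lower in the fingers than planned, because they finished closing during the lift. I'll allow for that and lower along the bed's z at gentle speed, shifting 2 mm sideways to centre it.

jog_arm([
  [[-10, 0, -17], [0, 0, 0], 50],
  [[-20, 2, -35], [0, 0, 0], 50],
  [[-29, 4, -52], [0, 0, 0], 50],
  [[-39, 6, -69], [0, 0, 0], 50],
  [[-49, 8, -87], [0, 0, 0], 50],
])

```text
time_s: 5.73
ee_pos: [0.6226, 0.1516, 0.1184]
eef_rot: [3.141, -0.517, 2.941]
force: [0.6, 1.1, -7.8]
grip_width: 0.0598
```

```bash
python3 - <<'E'
from plan import *
from ov import *
from station import eyes
show(0); o=ctrl.get_obs()
p=rackpts(*RACK)
im=[]
for n in("side","scene"):
    c=eyes.camera(n); Rt=R.from_euler("xyz",o["eef_rot"]).as_matrix()
    tin=[np.array([(sx*.055,sy*.03,z) for sx,sy in((1,1),(1,-1),(-1,-1),(-1,1))])@Rt.T+o["ee_pos"] for z in(.022,)]
    im.append(draw(c["frame"],c,tin,(250,165,330,255) if n=="side" else (250,130,330,220),5,obs=o))
cv2.imwrite("pics/s4.png",np.hstack(im))
E
```

```text
tcp in bed mm [ 0.7  2.3 72.8] t 5.7333 F [ 0.6  1.1 -7.8] grip 0.05975371306267552
0 shift [-29.7   8.4 -54.7] turn [ 0.01  0.08 -0.  ] tcp [0.593 0.16  0.064]
```

View pics/s4.png

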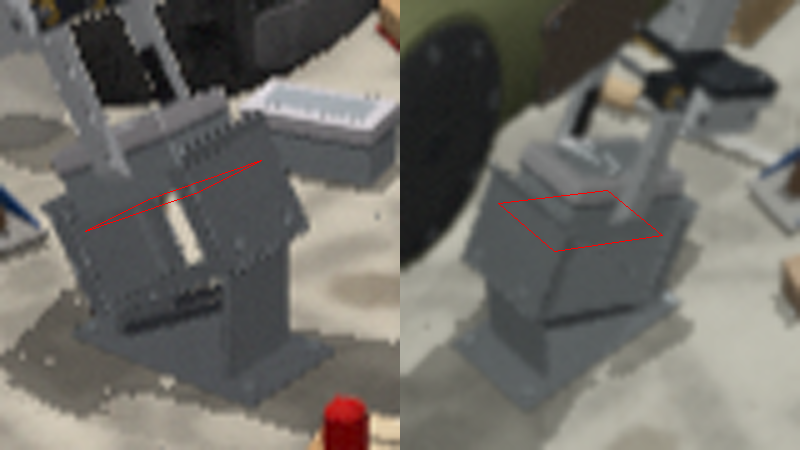

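The tin has entered between the walls (side crop: lid at (140,130), between wall tops). Continuing down.

jog_arm([
  [[-6, 1, -10], [0, 0, 0], 50],
  [[-11, 2, -19], [0, 0, 0], 50],
  [[-16, 3, -28], [0, 0, 0], 50],
  [[-19, 4, -34], [0, 0, 0], 50],
])

```text
time_s: 6.17
ee_pos: [0.6044, 0.1558, 0.0842]
eef_rot: [3.141, -0.518, 2.941]
force: [-0.2, -0.8, -8.2]
grip_width: 0.0595
```

jog_arm([
  [[-2, 0, -3], [0, 0, 0], 50],
  [[-2, 0, -4], [0, 0, 0], 50],
])

```text
time_s: 6.33
ee_pos: [0.6021, 0.156, 0.0794]
eef_rot: [-3.141, -0.52, 2.941]
force: [-0.1, 0.5, -8.0]
grip_width: 0.0594
```

jog_arm([
  [[-1, 0, -2], [0, 0, 0], 50],
  [[-1, 0, -2], [0, 0, 0], 50],
])

```text
time_s: 6.5
ee_pos: [0.6011, 0.1561, 0.0769]
eef_rot: [-3.141, -0.52, 2.94]
force: [0.3, -0.8, -8.1]
grip_width: 0.0598
```

jog_arm([
  [[-1, 0, -2], [0, 0, 0], 50],
  [[-1, 0, -2], [0, 0, 0], 50],
])

```text
time_s: 6.67
ee_pos: [0.5997, 0.1562, 0.0744]
eef_rot: [-3.141, -0.521, 2.94]
force: [0.8, -0.2, -7.9]
grip_width: 0.0596
```

jog_arm([
  [[-1, 0, -2], [0, 0, 0], 50],
  [[-1, 0, -2], [0, 0, 0], 50],
])

```text
time_s: 6.83
ee_pos: [0.5986, 0.1562, 0.0721]
eef_rot: [-3.141, -0.521, 2.94]
force: [-0.1, 0.0, -9.2]
grip_width: 0.0597
```

jog_arm([
  [[-1, 0, -2], [0, 0, 0], 50],
  [[-1, 0, -2], [0, 0, 0], 50],
])

```text
time_s: 7.0
ee_pos: [0.5985, 0.1563, 0.0717]
eef_rot: [3.141, -0.518, 2.941]
force: [5.1, -0.2, 1.3]
grip_width: 0.0598
```

jog_arm([
  [[-1, 0, -2], [0, 0, 0], 50],
  [[-1, 0, -2], [0, 0, 0], 50],
])

```text
time_s: 7.17
ee_pos: [0.5985, 0.1564, 0.0713]
eef_rot: [3.14, -0.515, 2.941]
force: [10.0, 1.3, 10.5]
grip_width: 0.06
```

Contact (about 14 N along the bed's z) comes where expected. I'll ease off a little, then open.

jog_arm([
  [[1, 0, 3], [0, 0, 0], 50],
  [[1, 0, 3], [0, 0, 0], 90],
  [[1, 0, 3], [0, 0, 0], 90],
  [[1, 0, 3], [0, 0, 0], 90],
  [[1, 0, 3], [0, 0, 0], 90],
])

```text
time_s: 7.58
ee_pos: [0.5976, 0.1562, 0.0714]
eef_rot: [-3.141, -0.521, 2.941]
force: [0.3, 0.7, 0.5]
grip_width: 0.0828
```

```bash
python3 - <<'E'
from plan import *
from ov import *
from station import eyes
show(0); o=ctrl.get_obs()
bo,Rb=bed(*RACK)
im=[]
for n in("side","scene"):
    c=eyes.camera(n)
    tin=[np.array([(sx*.055,sy*.03,z) for sx,sy in((1,1),(1,-1),(-1,-1),(-1,1))])@Rb.T+bo for z in(.0,.05,)]
    im.append(draw(c["frame"],c,tin,(250,165,330,255) if n=="side" else (250,130,330,220),5,obs=o))
cv2.imwrite("pics/s5.png",np.hstack(im))
E
```

```text
tcp in bed mm [-0.8  2.7 19.4] t 7.5833 F [0.3 0.7 0.5] grip 0.08275471387950065
0 shift [-4.7  3.8 -7.8] turn [ 0.01  0.02 -0.01] tcp [0.593 0.16  0.064]
```

View pics/s5.png

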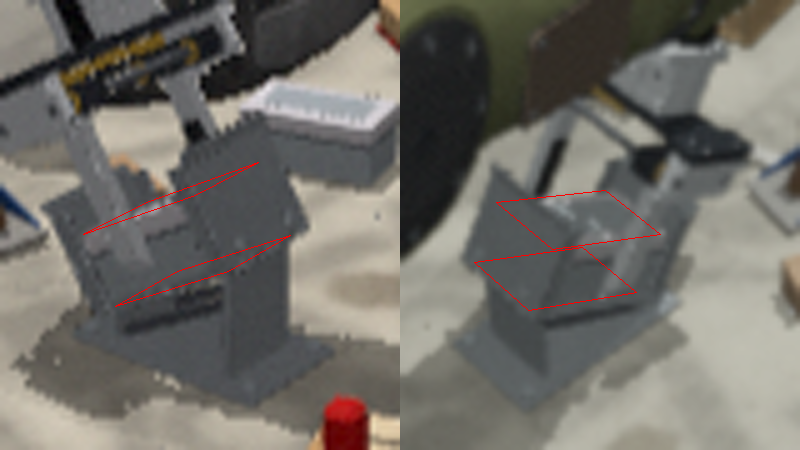

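jog_arm([
  [[5, -1, 9], [0, 0, 0], 94],
  [[15, -3, 26], [0, 0, 0], 94],
  [[34, -7, 60], [0, 0, 0], 94],
  [[53, -11, 94], [0, 0, 0], 94],
  [[72, -15, 127], [0, 0, 0], 94],
])

```text
time_s: 8.1
ee_pos: [0.6678, 0.1416, 0.1964]
eef_rot: [-3.141, -0.519, 2.941]
force: [0.6, 0.0, 0.4]
grip_width: 0.0939
```

```bash
python3 - <<'E'
from plan import *
from fit import *
from station import eyes
o=ctrl.get_obs(); c=eyes.camera("wrist"); cv2.imwrite("pics/w6.png",c["frame"][:,:,::-1])
s=eyes.camera("scene"); print("T2",fit([(s,gmag(s["frame"]),None)],(.6467,-.135,.05),span=(.008,.008,.08)))
print("T3",fit([(s,gmag(s["frame"]),None)],(.461,-.298,.08),span=(.008,.008,.08)))
# turn for T2
r0=R.from_euler("xyz",o["eef_rot"])
for yaw,p in((.05,(.647,-.135)),(.08,(.461,-.298))):
    x=np.array([-np.cos(yaw),-np.sin(yaw),0]);z=np.array([0,0,-1.]);r=R.from_matrix(np.c_[x,np.cross(z,x),z])
    print(o["ee_pos"],((r*r0.inv()).as_rotvec(degrees=True)/5).round(2),((np.array([*p,.0])-o["ee_pos"])*1000).round(1))
E
```

```text
T2 (array([ 0.6467    , -0.13477778,  0.04333333]), np.float32(122.918236))
T3 (array([ 0.46196296, -0.29962963,  0.07703704]), np.float32(125.45259))
[0.66783336 0.14162124 0.19644368] [-0.45 -5.95  2.81] [ -20.8 -276.6 -196.4]
[0.66783336 0.14162124 0.19644368] [-0.36 -5.96  3.14] [-206.8 -439.6 -196.4]
```

View pics/w6.png

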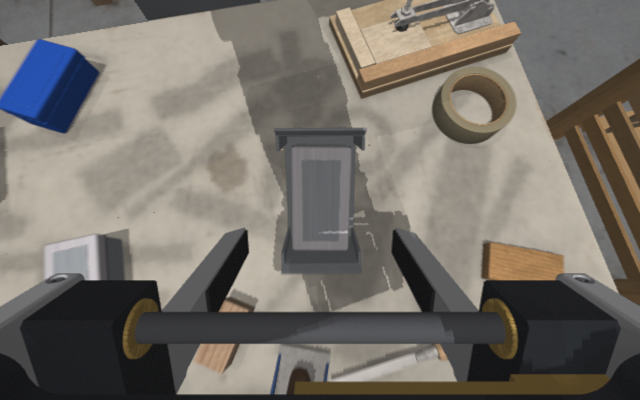

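The wrist picture shows the full tin sitting centred in the bed (lid 292–352, bed 285–360 in columns). Before going to T2, I'll check how close the backpack is.

```bash
python3 - <<'E'
from h import *; from station import eyes
s=eyes.camera("scene")
w=eyes.camera("wrist"); d=np.load("pics/w2.npz"); o={"ee_pos":d["p"],"eef_rot":d["r"]}
for z in(0,.1,.2):
    print(z,"scene",ray(s,[(390,195),(397,215),(430,235)],z).round(3).tolist(),"wrist",ray(w,[(150,200),(185,270),(100,165)],z,o).round(3).tolist())
im=np.load("pics/w2.npz")["f"]; cv2.imwrite("pics/bp.png",cv2.resize(im[80:300,:300,::-1],None,fx=2.6,fy=2.6))
E
```

```text
0 scene [[0.822, -0.163, 0.0], [0.755, -0.228, 0.0], [0.745, -0.361, 0.0]] wrist [[0.737, -0.222, 0.0], [0.838, -0.151, 0.0], [0.705, -0.299, 0.0]]
0.1 scene [[0.739, -0.192, 0.1], [0.678, -0.252, 0.1], [0.669, -0.373, 0.1]] wrist [[0.692, -0.173, 0.1], [0.769, -0.119, 0.1], [0.667, -0.233, 0.1]]
0.2 scene [[0.656, -0.221, 0.2], [0.601, -0.275, 0.2], [0.593, -0.384, 0.2]] wrist [[0.647, -0.125, 0.2], [0.701, -0.087, 0.2], [0.63, -0.166, 0.2]]
```

View pics/bp.png

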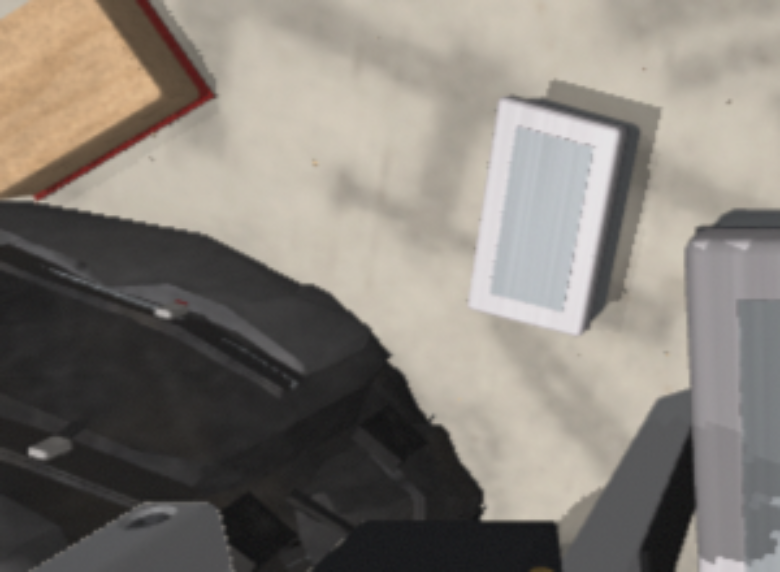

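T3 is clear of the backpack, so I'll weigh it first; T2 may then never need touching.

jog_arm([
  [[-5, -30, 20], [-0.06, -1, 0.52], 94],
  [[-20, -66, 30], [-0.12, -2, 1.04], 94],
  [[-38, -102, 30], [-0.18, -3, 1.56], 94],
  [[-55, -138, 30], [-0.24, -4, 2.08], 94],
  [[-73, -174, 30], [-0.3, -5, 2.6], 94],
])

```text
time_s: 8.72
ee_pos: [0.6024, -0.0131, 0.2219]
eef_rot: [3.131, -0.091, -3.109]
force: [2.5, -0.8, 0.9]
grip_width: 0.0937
```

jog_arm([
  [[-17, -36, -5], [-0.06, -0.96, 0.54], 94],
  [[-34, -72, -10], [-0.06, -0.96, 0.54], 94],
  [[-51, -108, -15], [-0.06, -0.96, 0.54], 94],
  [[-68, -144, -20], [-0.06, -0.96, 0.54], 94],
  [[-85, -180, -25], [-0.06, -0.96, 0.54], 94],
])

```text
time_s: 9.13
ee_pos: [0.517, -0.1932, 0.1969]
eef_rot: [3.138, -0.012, -3.066]
force: [1.0, -0.4, 0.8]
grip_width: 0.0943
```

jog_arm([
  [[-17, -36, 0], [0, 0, 0], 94],
  [[-34, -72, 0], [0, 0, 0], 94],
  [[-47, -85, 0], [0, 0, 0], 94],
  [[-47, -85, 0], [0, 0, 0], 94],
])

```text
time_s: 9.47
ee_pos: [0.4694, -0.2793, 0.1969]
eef_rot: [3.138, -0.012, -3.07]
force: [0.2, 1.0, 0.8]
grip_width: 0.0938
```

```bash
cat > chk.py <<'E'
from fit import *; from station import ctrl,eyes
import sys
p0=eval(sys.argv[1]); out=sys.argv[2]
o=ctrl.get_obs(); c=eyes.camera("wrist"); p,sc=fit([(c,gmag(c["frame"]),o)],p0,span=(.01,.01,.1)); print(p.round(4),sc,o["ee_pos"],o["qpos"].round(2),o["force"],o["time_s"])
r0=R.from_euler("xyz",o["eef_rot"]); yaw=p[2]
x=np.array([-np.cos(yaw),-np.sin(yaw),0]);z=np.array([0,0,-1.]);r=R.from_matrix(np.c_[x,np.cross(z,x),z])
print("turn",((r*r0.inv()).as_rotvec(degrees=True)/5).round(2),"shift",((np.array([*p[:2],.010])-o["ee_pos"])*1000).round(1))
f_=c["frame"].copy(); cv2.polylines(f_,[proj(c,lid(p),o).round().astype(int).reshape(-1,1,2)],True,(255,0,0),1); cv2.imwrite(out,f_[:,:,::-1])
E
python3 chk.py "(.4615,-.2985,.078)" pics/w7.png
```

```text
[ 0.4607 -0.2985  0.0734] 114.26799 [ 0.46935793 -0.27928598  0.19686696] [-0.6   0.31  1.53 -0.    1.31 -2.24] [0.24462751 1.01394046 0.75089492] 9.4667
turn [-0.03 -0.14  0.02] shift [  -8.7  -19.2 -186.9]
```

View pics/w7.png

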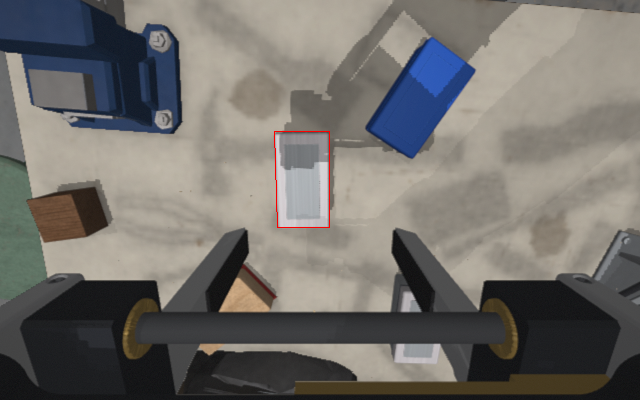

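The fit outline sits exactly on T3's lid, (277,131) to (329,227). Descending.

jog_arm([
  [[-4, -10, -30], [-0.03, -0.14, 0.02], 94],
  [[-9, -19, -65], [-0.03, -0.14, 0.02], 94],
  [[-9, -19, -104], [-0.03, -0.14, 0.02], 94],
  [[-9, -19, -143], [-0.03, -0.14, 0.02], 94],
  [[-9, -19, -175], [-0.03, -0.14, 0.02], 94],
])

```text
time_s: 9.93
ee_pos: [0.4627, -0.2942, 0.0203]
eef_rot: [3.141, 0.0, -3.063]
force: [0.3, -0.5, 0.3]
grip_width: 0.094
```

jog_arm([
  [[0, 0, -9], [0, 0, 0], 94],
  [[0, 0, -12], [0, 0, 0], 50],
  [[0, 0, -12], [0, 0, 0], 50],
  [[0, 0, -12], [0, 0, 0], 50],
  [[0, 0, -12], [0, 0, 0], 50],
])

```text
time_s: 10.35
ee_pos: [0.4644, -0.2969, 0.0134]
eef_rot: [-3.138, 0.005, -3.064]
force: [0.0, -0.2, -0.8]
grip_width: 0.071
```

jog_arm([
  [[0, 0, 0], [0, 0, 0], 50],
  [[0, 0, 0], [0, 0, 0], 50],
  [[0, 0, 0], [0, 0, 0], 50],
  [[0, 0, 0], [0, 0, 0], 50],
])

```text
time_s: 10.68
ee_pos: [0.4642, -0.2973, 0.013]
eef_rot: [-3.138, 0.005, -3.065]
force: [-0.8, -2.8, 7.2]
grip_width: 0.0598
```

jog_arm([
  [[0, 0, 8], [0, 0, 0], 50],
  [[0, 0, 20], [0, 0, 0], 50],
  [[0, 0, 30], [0, 0, 0], 50],
  [[0, 0, 30], [0, 0, 0], 50],
  [[0, 0, 30], [0, 0, 0], 50],
])

```text
time_s: 11.1
ee_pos: [0.4637, -0.2967, 0.0424]
eef_rot: [-3.139, 0.004, -3.065]
force: [-0.4, -0.4, -4.5]
grip_width: 0.0598
```

jog_arm([
  [[0, 0, 0], [0, 0, 0], 50],
  [[0, 0, 0], [0, 0, 0], 50],
])

```text
time_s: 11.27
ee_pos: [0.4632, -0.2964, 0.041]
eef_rot: [-3.141, 0.002, -3.065]
force: [-0.2, 0.2, -3.7]
grip_width: 0.0596
```

T3 pulls about 4.2 N, so it is about 0.43 kg: the half-full tin. By elimination T2 is the empty one and stays where it is. I'll lift T3 and carry it to the rack.

jog_arm([
  [[0, 0, 35], [0, 0, 0], 50],
  [[0, 0, 75], [0, 0, 0], 50],
  [[0, 0, 115], [0, 0, 0], 50],
  [[0, 0, 155], [0, 0, 0], 50],
  [[0, 0, 190], [0, 0, 0], 50],
])

```text
time_s: 11.68
ee_pos: [0.4633, -0.2964, 0.2338]
eef_rot: [-3.14, 0.003, -3.065]
force: [1.0, -0.2, -4.0]
grip_width: 0.0596
```

jog_arm([
  [[15, 34, 5], [0, 0, 0], 50],
  [[30, 68, 10], [0, 0, 0], 50],
  [[45, 102, 15], [0, 0, 0], 50],
  [[60, 136, 15], [0, 0, 0], 50],
  [[75, 170, 15], [0, 0, 0], 50],
])

```text
time_s: 12.1
ee_pos: [0.5388, -0.1249, 0.2463]
eef_rot: [-3.14, 0.002, -3.065]
force: [0.8, -1.4, -4.1]
grip_width: 0.06
```

```bash
python3 - <<'E'
from plan import *
show(.17,.16,x=-.0036,y=.0025)
print(ctrl.get_obs()["ee_pos"])
E
```

```text
tcp in bed mm [ 87.9 289.9 170.2] t 12.1 F [ 0.8 -1.4 -4.1] grip 0.06002916995345471
0.17 shift [139.9 264.8 -37.3] turn [ 0.39  6.03 -3.12] tcp [0.679 0.14  0.209]
0.16 shift [135.  265.8 -45.9] turn [ 0.39  6.03 -3.12] tcp [0.674 0.141 0.2  ]
[ 0.53878771 -0.12487438  0.24634088]
```

jog_arm([
  [[18, 36, 0], [0.06, 0.95, -0.49], 50],
  [[36, 72, 0], [0.12, 1.9, -0.98], 50],
  [[54, 105, 0], [0.18, 2.85, -1.47], 50],
  [[72, 140, 0], [0.24, 3.8, -1.96], 50],
  [[90, 175, 0], [0.3, 4.7, -2.43], 50],
])

```text
time_s: 12.52
ee_pos: [0.6283, 0.0491, 0.246]
eef_rot: [3.13, -0.409, 3.006]
force: [1.4, -0.6, -3.7]
grip_width: 0.0593
```

jog_arm([
  [[17, 32, 0], [0.09, 1, -0.5], 50],
  [[34, 62, 0], [0.09, 1.33, -0.69], 50],
  [[48, 85, -10], [0.09, 1.33, -0.69], 50],
  [[50, 90, -30], [0.09, 1.33, -0.69], 50],
  [[50, 90, -37], [0.09, 1.33, -0.69], 50],
])

```text
time_s: 12.93
ee_pos: [0.678, 0.1397, 0.2034]
eef_rot: [-3.14, -0.525, 2.944]
force: [0.9, 0.9, -6.0]
grip_width: 0.0596
```

```bash
python3 - <<'E'
from plan import *
from ov import *
from station import eyes
c=eyes.camera("wrist"); show(.17,.09,.05,x=-.0036,y=.0025,off=.013); o=ctrl.get_obs()
Rt=R.from_euler("xyz",o["eef_rot"]).as_matrix()
tin=[np.array([(sx*.055+.0036,sy*.03,z) for sx,sy in((1,1),(1,-1),(-1,-1),(-1,1))])@Rt.T+o["ee_pos"] for z in(.013,-.037)]
cv2.imwrite("pics/w8.png",draw(c["frame"],c,rackpts(*RACK)+tin,(150,80,470,320),2.4,obs=o))
c=eyes.camera("side")
cv2.imwrite("pics/s8.png",draw(c["frame"],c,tin,(220,140,380,260),5))
E
```

```text
tcp in bed mm [ -5.5   4.7 174.8] t 12.9833 F [-0.7 -0.2 -6. ] grip 0.059514405366302786
0.17 shift [2.8 1.7 8. ] turn [ 0.01 -0.04 -0.04] tcp [0.68  0.14  0.212]
0.09 shift [-36.3   9.7 -61.3] turn [ 0.01 -0.04 -0.04] tcp [0.641 0.148 0.142]
0.05 shift [-55.9  13.7 -95.9] turn [ 0.01 -0.04 -0.04] tcp [0.621 0.152 0.108]
```

View pics/w8.png

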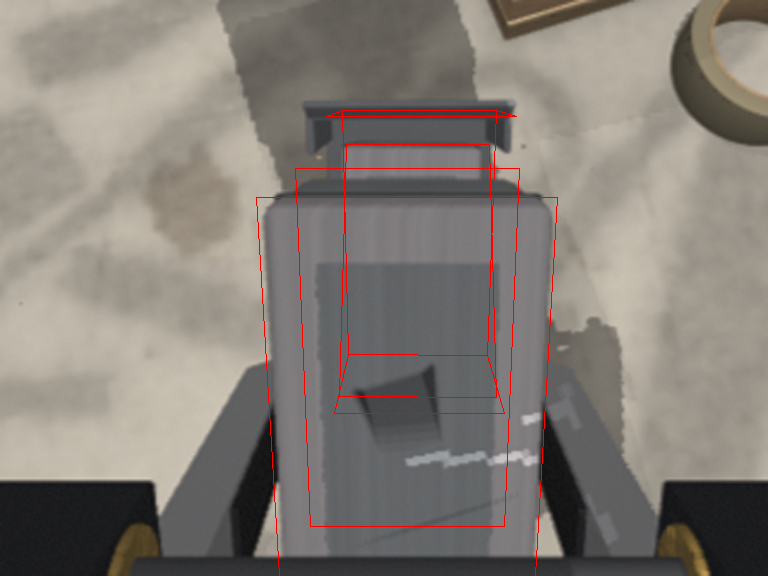

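View pics/s8.png

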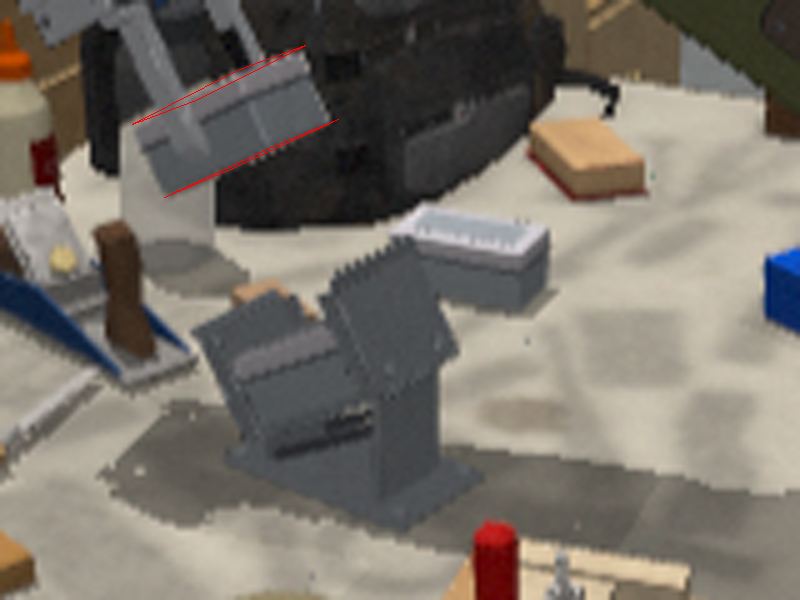

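Tin and rack line up in the wrist view (both centred near crop column 409), and the lower tin sits flat. I'll lower gently.

jog_arm([
  [[-9, 2, -16], [0, -0.04, -0.04], 50],
  [[-18, 4, -32], [0, -0.04, -0.04], 50],
  [[-27, 7, -47], [0, -0.04, -0.04], 50],
  [[-36, 9, -62], [0, -0.04, -0.04], 50],
  [[-46, 11, -78], [0, -0.04, -0.04], 50],
])

```text
time_s: 13.45
ee_pos: [0.6314, 0.1467, 0.1333]
eef_rot: [3.139, -0.514, 2.938]
force: [1.1, -0.2, -3.8]
grip_width: 0.0599
```

jog_arm([
  [[-3, 0, -6], [0, 0, 0], 50],
  [[-6, 1, -10], [0, 0, 0], 50],
  [[-6, 1, -10], [0, 0, 0], 50],
])

```text
time_s: 13.7
ee_pos: [0.6258, 0.1484, 0.1226]
eef_rot: [3.14, -0.516, 2.938]
force: [-0.1, 0.2, -4.1]
grip_width: 0.0599
```

```bash
python3 -c "
from plan import *
show(.05,x=-.0036,y=.003,off=.013)"
```

```text
tcp in bed mm [-0.5  4.7 78.3] t 13.7 F [-0.1  0.2 -4.1] grip 0.05990183601158965
0.05 shift [ -4.5   2.7 -14.8] turn [0.   0.09 0.03] tcp [0.621 0.151 0.108]
```

jog_arm([
  [[-1, 1, -4], [0, 0.05, 0], 50],
  [[-2, 2, -8], [0, 0.09, 0], 50],
  [[-2, 2, -10], [0, 0.09, 0], 50],
  [[-2, 2, -10], [0, 0.09, 0], 50],
])

```text
time_s: 14.03
ee_pos: [0.6238, 0.151, 0.1109]
eef_rot: [-3.141, -0.525, 2.938]
force: [-0.0, 0.1, -4.4]
grip_width: 0.0598
```

jog_arm([
  [[-1, 0, -2], [0, 0, 0], 50],
  [[-1, 0, -2], [0, 0, 0], 50],
])

```text
time_s: 14.2
ee_pos: [0.6228, 0.151, 0.1093]
eef_rot: [-3.141, -0.524, 2.938]
force: [-0.8, -0.8, -3.8]
grip_width: 0.0595
```

jog_arm([
  [[-1, 0, -2], [0, 0, 0], 50],
  [[-1, 0, -2], [0, 0, 0], 50],
])

```text
time_s: 14.37
ee_pos: [0.6226, 0.1511, 0.109]
eef_rot: [3.141, -0.521, 2.939]
force: [3.7, 0.2, 4.1]
grip_width: 0.0598
```

jog_arm([
  [[-1, 0, -2], [0, 0, 0], 50],
  [[-1, 0, -2], [0, 0, 0], 50],
])

```text
time_s: 14.53
ee_pos: [0.6226, 0.151, 0.1089]
eef_rot: [3.139, -0.518, 2.939]
force: [11.2, -0.4, 14.5]
grip_width: 0.06
```

Seated with about 20 N of force square to the bed, at the expected height. Easing off and releasing.

jog_arm([
  [[1, 0, 3], [0, 0, 0], 50],
  [[1, 0, 3], [0, 0, 0], 90],
  [[1, 0, 3], [0, 0, 0], 90],
  [[1, 0, 3], [0, 0, 0], 90],
  [[1, 0, 3], [0, 0, 0], 90],
])

```text
time_s: 14.95
ee_pos: [0.6217, 0.151, 0.1083]
eef_rot: [-3.141, -0.525, 2.938]
force: [-0.1, 0.8, -0.2]
grip_width: 0.0829
```

jog_arm([
  [[1, 0, 3], [0, 0, 0], 94],
  [[10, -2, 18], [0, 0, 0], 94],
  [[25, -5, 45], [0, 0, 0], 94],
  [[44, -9, 78], [0, 0, 0], 94],
  [[60, -12, 104], [0, 0, 0], 94],
])

```text
time_s: 15.37
ee_pos: [0.6788, 0.1397, 0.2087]
eef_rot: [3.141, -0.522, 2.938]
force: [0.6, -0.4, 0.8]
grip_width: 0.0941
```

```bash
python3 - <<'E'
from plan import *
from ov import *
from fit import *
from station import eyes
show(0); o=ctrl.get_obs(); bo,Rb=bed(*RACK)
im=[]
for n,b in(("side",(250,165,330,255)),("scene",(250,130,330,220))):
    c=eyes.camera(n); im.append(draw(c["frame"],c,[],b,5))
    if n=="scene": print("T2",fit([(c,gmag(c["frame"]),None)],(.6467,-.135,.05),span=(.008,.008,.08)))
cv2.imwrite("pics/s9.png",np.hstack(im))
c=eyes.camera("wrist")
tin=[np.array([(sx*.055,sy*.03,z) for sx,sy in((1,1),(1,-1),(-1,-1),(-1,1))])@Rb.T+bo for z in(.05,.1)]
cv2.imwrite("pics/w9.png",draw(c["frame"],c,tin,(0,0,640,400),1.25,obs=o))
cv2.imwrite("pics/w9c.png",draw(c["frame"],c,[],(250,90,390,300),2.8,obs=o))
E
```

```text
tcp in bed mm [ -3.9   2.7 179.7] t 15.3667 F [ 0.6 -0.4  0.8] grip 0.09410763071051315
0 shift [ -85.9   20.3 -145.1] turn [-0.    0.02  0.02] tcp [0.593 0.16  0.064]
T2 (array([ 0.64662593, -0.13477778,  0.04555556]), np.float32(122.5269))
```

View pics/s9.png

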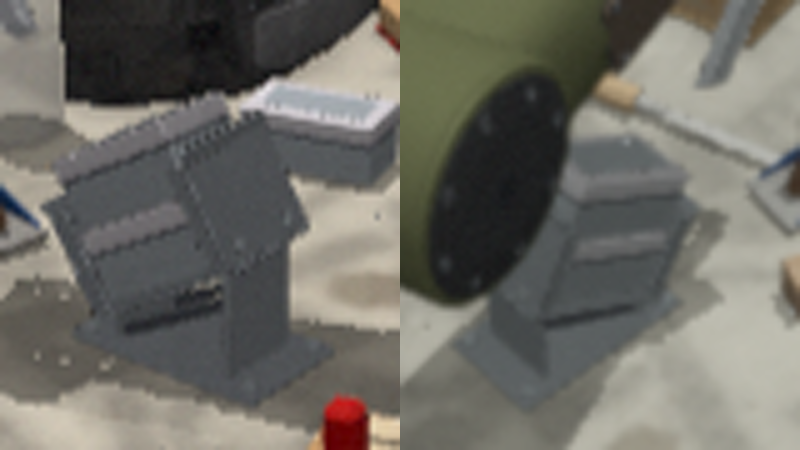

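View pics/w9.png

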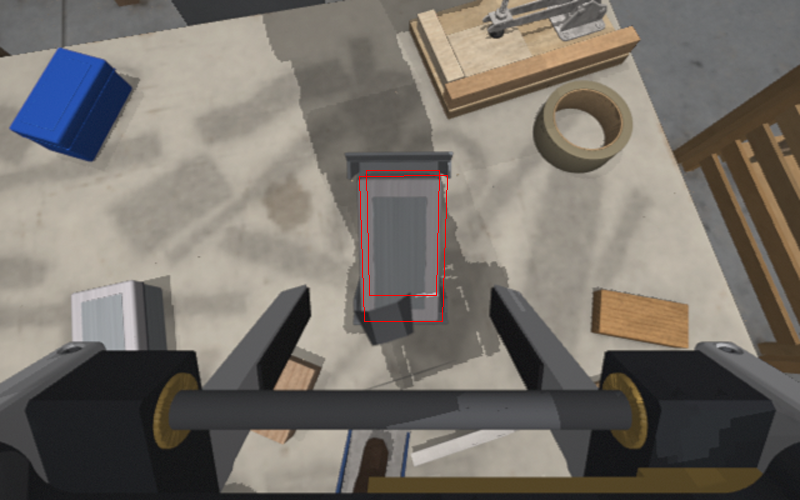

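View pics/w9c.png

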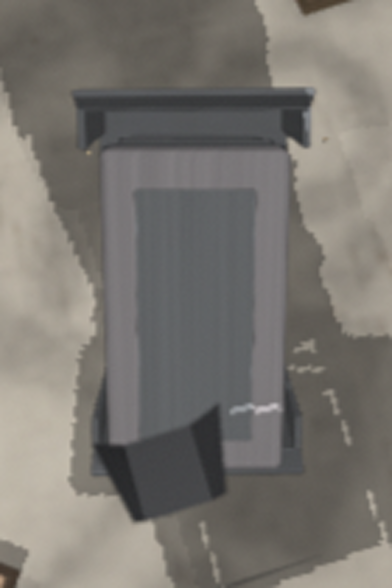

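Both tins sit stacked with their lids parallel to the bed. The side crop shows the lids at (140,140) and (135,228), and the wrist crop shows the upper lid centred between the flanges. T2 hasn't moved. I'll back off a little more, let things settle and hand in.

jog_arm([
  [[10, -2, 20], [0, 0, 0], 94],
  [[15, -3, 30], [0, 0, 0], 94],
  [[15, -3, 30], [0, 0, 0], 94],
  [[15, -3, 30], [0, 0, 0], 94],
  [[15, -3, 30], [0, 0, 0], 94],
])

```text
time_s: 15.93
ee_pos: [0.6873, 0.1365, 0.2338]
eef_rot: [3.14, -0.52, 2.938]
force: [0.7, 0.0, -0.2]
grip_width: 0.0937
```

```bash
python3 - <<'E'
from ov import *
from station import ctrl,eyes
c=eyes.camera("side"); cv2.imwrite("pics/s10.png",draw(c["frame"],c,[],(230,150,350,250),5))
o=ctrl.get_obs(); print(o["time_s"],o["force"],o["ee_pos"]); print(ctrl.hand_in())
E
```

```text
15.9833 [ 0.52899546 -0.32969826  0.11008177] [0.68731253 0.13644498 0.23386112]
the job is handed in; nothing more can be done
None
```

View pics/s10.png

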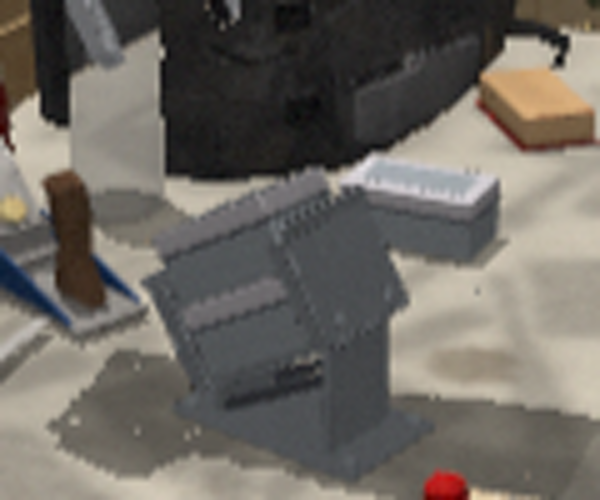

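The job is handed in at about 16 s of the 72 s allowed; the hand-in gives no verdict. The full tin is at the bottom of the rack, with the half-full tin on top of it, both lids up.

- **Full tin:** the tin nearest the robot and the rack weighed about 0.78 kg. I lowered it along the bed's axis until it touched the floor, then released it.
- **Half-full tin:** the tin on the robot's right weighed about 0.43 kg. I lowered it onto the full one the same way; contact came within about 2 mm of the expected height.
- **Empty tin:** I identified this one by elimination and never lifted or touched it. It stands about 0.3 m from the rack, and its fitted position stayed the same throughout.

**Last checks:** the side and wrist pictures show both lids parallel to the bed and the stack centred between the flanges. The gripper is open and clear with no outside force, and I never moved near the bystanders.

**What disagreed:**
- The fingers closed late on the first lift, so the full tin hung about 10 mm low in the grip. I allowed for that when placing it.
- An automatic fit of the rack position from the two fixed cameras was off by several millimetres. I used a hand-fitted position instead, and the wrist camera confirmed it to 1–2 mm.
- The weight reading for the half-full tin jumped once to 6 N while it was being carried; the other readings were 3.7 to 4.5 N.
- A dark wedge on the upper lid in the last wrist picture looks like a shadow; the side view shows nothing there.

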